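Close a watch job pot with its tray lid, then raise the dust cover alone

TASK

The round tray lid on the steel bench block carries a watch movement under a clear dust cover. Take the tray lid, movement and cover still on it, and set it down gently (not dropped) on the open aluminium pot it fits, the wider of the two pots, so that it sits fully home, without shoving the pot about; let go of it. Then raise the cover alone, leaving the tray lid seated and the movement lying where it was, and finish while still holding the cover level and still, well clear above the tray lid; leave the other things on the bench alone.

Things in the scene. Friction and masses are not known exactly. Their poses are not given: they have to be found in the camera images.
- tray_lid_mid (a point): Tray lid (inner lid), aluminium, 0.11 kg: centre of its knurled edge, a disc 62 mm across, 9 mm thick (4.5 mm above and below this point). Below it a chamfered spigot 48 mm across, 6 mm deep, enters the pot; above it a step 41 mm across, 3 mm high, carries the movement. z: the lid's axis, up. At the start it lies level on the bench block, this point 36.5 mm above the bench.
- cover_knob (a point): Dust cover (outer lid), clear bell with a black knob, 0.045 kg: centre of the knob, 16 mm across, 11 mm high. Bell's flat top 9.5 mm below this point, its open rim 24.5 mm below; 52 mm across outside, 45 inside. It stands loose on the tray lid round the step (2 mm play all round), knob centre then 29 mm and knob top 34.5 mm above tray_lid_mid. z: its axis, up.
- movement: Watch movement, a brass and steel disc 27 mm across and 5 to 6 mm thick, 12 g, lying loose at the middle of the tray lid's step under the clear cover; origin at the centre of its underside, which is 7.5 mm above tray_lid_mid.
- pot_mouth (a point): Job pot, open aluminium pot standing loose on the bench, 0.3 kg: centre of its mouth, level with its rim, 34 mm above the bench. 57 mm across outside, 52 mm inside, wall 2.5 mm. With the tray lid fully home its edge rests on the rim, tray_lid_mid 4.5 mm above this point (2 mm play all round).
- block: Round dark steel bench block, fixed, 56 mm across and 26 mm high, on which the tray lid stands at the start; origin at the centre of its underside.
- small_pot: The narrower open aluminium pot, 42 mm across and 34 mm tall, not the one to close; loose; origin at the centre of its underside. Leave alone.
- loupe_a: Black eye loupe standing on its small end, 35 mm across, 31 mm tall; origin under its centre. Leave alone.
- loupe_b: A second loupe like it. Leave alone.
- oil_bottle: Small amber bottle with black cap, 32 mm across, 52 mm tall; origin under its centre. Leave alone.
- screwdriver: Screwdriver lying on the bench, 130 mm long along its x axis. Leave alone.
- tweezers: Steel tweezers lying on the bench, 130 mm long along their x axis. Leave alone.

How it is judged (in metres and radians):
On the way, in this order (a step that is already met when the one before it is completed fails the run):
1. the tray lid has been lifted off the bench block with cover and movement on it (height (world z) of tray_lid_mid above 0.052 m and z of cover_knob in the frame of tray_lid_mid below 0.032 m), for 0.1 s.
2. the tray lid sits fully home on the wider pot, let go, with the cover still on it (horizontal distance between tray_lid_mid and pot_mouth below 0.0035 m and z of tray_lid_mid in the frame of pot_mouth below 0.0062 m and angle between tray_lid_mid's own z axis and vertical below 0.05 rad and contact force between the fingers and tray_lid below 0.1 N and z of cover_knob in the frame of tray_lid_mid below 0.032 m and horizontal distance between cover_knob and tray_lid_mid below 0.005 m), for 0.2 s.
At the end, for the whole second after the job is handed in: Tray lid home on the wider pot (3.5 mm off axis, 1.7 mm high, 0.05 rad at most), not touched; pot on the bench; movement within 7 mm of the lid's middle; cover held still, level within 0.2 rad, raised over 36 mm above its seat and within 60 mm sideways of it (horizontal distance between tray_lid_mid and pot_mouth below 0.0035 m and z of tray_lid_mid in the frame of pot_mouth below 0.0062 m and angle between tray_lid_mid's own z axis and vertical below 0.05 rad and height (world z) of pot_mouth below 0.037 m and z of movement in the frame of tray_lid_mid below 0.01 m and horizontal distance between movement and tray_lid_mid below 0.007 m and z of cover_knob in the frame of tray_lid_mid above 0.065 m and horizontal distance between cover_knob and tray_lid_mid below 0.06 m and angle between cover_knob's own z axis and vertical below 0.2 rad and contact force between the fingers and cover above 0.5 N and contact force between tray_lid and cover below 0.05 N and contact force between the fingers and tray_lid below 0.1 N and linear speed of cover below 0.03 m/s); the arm keeps its last pose, push and grip.
It fails at once if the cover comes off or is knocked off its place before the tray lid is home on the pot, or the tray lid comes up with the cover ((z of cover_knob in the frame of tray_lid_mid above 0.036 m and (horizontal distance between tray_lid_mid and pot_mouth above 0.005 m or z of tray_lid_mid in the frame of pot_mouth above 0.008 m)) or (z of cover_knob in the frame of tray_lid_mid below 0.036 m and horizontal distance between cover_knob and tray_lid_mid above 0.01 m)).
It fails at once if the tray lid is dropped onto the pot (faster than 0.3 m/s just above its rim) (horizontal distance between tray_lid_mid and pot_mouth below 0.02 m and z of tray_lid_mid in the frame of pot_mouth below 0.02 m and linear speed of tray_lid above 0.3 m/s).
It fails at once if the movement slides or tips off the middle of the tray lid (distance between movement and tray_lid_mid above 0.014 m or angle between movement's own z axis and vertical above 0.4 rad).
It fails at once if the pot is shoved more than 20 mm or tipped (distance of pot_mouth from where it was at the start of the episode above 0.02 m or angle between pot_mouth's own z axis and vertical above 0.2 rad).
It fails at once if a bystander is moved more than 15 mm or tipped (distance of any of small_pot, loupe_a, loupe_b, oil_bottle, screwdriver, tweezers from where it was at the start of the episode above 0.015 m or angle between any of loupe_a, loupe_b, oil_bottle, small_pot's own z axis and vertical above 0.5 rad).
It also fails if it takes over 45 s, if anything falls off the work surface, if the arm or the gripper's body presses on something with over 40 N, if the wrist force passes 120 N, or if a joint passes its speed limit or range.

ROBOT

A 6-joint arm with a two-finger parallel gripper is mounted at the origin on the work surface. World frame = base frame: x ahead of the robot, y to its left, z up, the work surface at z = 0. Lengths are in m, angles in degrees, forces in N, time in s.
With the tool pointing down it reaches from about 0.4 to 0.825 m from the base axis. Payload 7 kg.
Tool frame: the origin (TCP) lies at the very end of the fingers, on their centre line; the grasp point (between the pads) lies 19 mm behind it (ctrl.tcp_to_grasp is the distance from the TCP to the grasp point, in m); z points along the fingers, x is the direction in which the jaws open and shut, and the axes are right-handed (so a half turn about z gives the same grasp; the last joint's range is limited). The gripper opens to 88 mm and grips with 3 to 60 N. Pads are 19 mm wide; open, the fingers measure 130 mm over their backs; the gripper's body (78 mm by 193 mm) begins 47 mm behind the grasp point.
Start: joints at [91.851, 20.546, 0.682, 0, -70.136, -16.507], TCP at [0.171, 0.653, 0.227] pointing down, gripper open.
Joint ranges: [-176.03, 176.03], [-82.01, 121.73], [-58.28, 71.71], [-173.87, 95.51], [-174.79, -0.11], [-173.66, 173.66]. Speed limits (degrees/s): [136.94, 136.94, 172.46, 180, 180, 180].

INTERFACE

Orientations are given as [roll, pitch, yaw] about the fixed x, y, z axes, in that order (R = Rz(yaw) Ry(pitch) Rx(roll)).
In Python, from plant import sensors, vision, ticket, ctrl gives the robot as it stands. The module is installed in compiled form; this text tells all that it offers.
- The arm moves only by the tool drive_tool, never from a script. Its argument "moves" is a list of rows, each a list of 6 numbers: the shift along the tool's x, y, z in units of 0.15 m (1.0 is 0.15 m), then the turn, a rotation vector about the tool's x, y, z in units of 60 degrees (1.0 is 60 degrees). In form: [[dx, dy, dz, rx, ry, rz], ...]. A call has 1 to 8 rows; each row is the pose to reach, as a shift and turn from the pose measured when the call began, along the tool's axes at that moment; what a row does not reach only later rows make up. A row lasts 1/10 s, in which the tool goes at most 50 mm and 8.59 degrees, less where a joint would pass 70% of its speed; a pose out of reach is approached as far as the arm can. A call with a number of a shift or a turn outside -1 to 1 is refused whole. A call with a gripper value outside its range is refused whole. "fingers" is the opening, from -1 (shut) to 1 (fully open), set as the call begins (left out, the last holds). The fingers move at their own pace and stop on an object; the grip force is fixed at half the most. Time passes only in rows, so rows that repeat a pose let the fingers close. It gives the time, the measured TCP pose, the force and the opening at its end, in the units of the state.
- sensors.get_obs(): the state, without advancing time (a new reading comes with each control period).
- vision.snapshot(name): name is "scene" or "top"; returns a dict with "pixels" (420x560x3 uint8, red, green, blue), "fx", "fy", "cx", "cy" (pixels), "R" (3x3) and "t" (3): a world point X has camera coordinates R X + t. Camera axes: x right, y down, z forward; pixel columns grow to the right and rows downward; lengths in m; the calibration is good to about 2 mm. A picture is of the moment at which its call begins. There is no depth.
- ticket.close_job(): hands the job in, once; it reports no verdict.
The state is a dict: "clock": time; "joint_pos": joint angles; "qvel": joint speeds; "tau": joint torques, N m; "tool_pos": TCP position; "orientation": TCP orientation; "force": force on the tool from outside, world axes, zero at the start; "moment": the same for the moment, N m; "opening": finger opening in m.
Only numpy, scipy, OpenCV 4.12 (cv2) and the standard library are available. Lean on these libraries where they do the work, as an engineer would, in place of code of your own. Each camera call takes 0.05 s, during which the arm holds its last target.

## Working session

There is one attempt and no reset: what is moved stays moved. The work goes in short steps, Python scripts to look and compute and a tool call to move; the robot and the scene stay as the last step left them, time stands still between calls to the robot, and variables do not carry over. Pictures are saved under pics/ and viewed, and the job is handed in when it is done.

Besides the shell and the picture viewer there is one more tool, called after "Request:" as name([rows], argument=value, ...), one row to a line, values as JSON. drive_tool: Moves the arm, as the interface text tells. Shifts and turns lie within -1 to 1; 1 stands for 0.15 m of shift or 60 degrees of turn. Its arguments: {"type":"object","properties":{"moves":{"type":"array"},"fingers":{"type":"number"}},"required":["moves"]}

```bash
mkdir -p pics
python3 - <<'E'
from plant import sensors, vision, ticket, ctrl
import cv2,numpy as np,pickle
for n in("scene","top"):
    s=vision.snapshot(n);cv2.imwrite(f"pics/{n}0.png",s["pixels"][:,:,::-1]);pickle.dump(s,open(f"{n}0.pkl","wb"))
    print(n,s["fx"],s["fy"],s["cx"],s["cy"],np.round(s["R"],4).tolist(),s["t"], -np.array(s["R"]).T@s["t"])
print(sensors.get_obs(),ctrl.tcp_to_grasp)
E
```

```text
scene 486.6992480514318 486.6992480514318 275.0613453994752 207.36902935883262 [[0.535, 0.8447, -0.0172], [0.653, -0.4263, -0.626], [-0.5361, 0.3237, -0.7796]] [-0.29749011 -0.32880412  1.5205235 ] [ 1.1890475  -0.38100602  0.97447661]
top 511.70990165553985 511.70990165553985 282.434499874422 210.64057983970122 [[0.0198, -0.9996, -0.0203], [-0.9852, -0.0161, -0.1705], [0.1701, 0.0234, -0.9852]] [0.00423809 0.5695651  1.21522667] [ 0.35440156 -0.01508866  1.29436087]
{'clock': 0.1, 'joint_pos': array([ 9.18502592e+01,  2.05870919e+01,  6.38825102e-01, -1.79424809e-02,
       -7.01376719e+01, -1.65070655e+01]), 'qvel': array([-0.03090023, -0.16940527,  0.18800137,  0.07060297,  0.06529438,
       -0.04527891]), 'tau': array([-2.09926337e-03, -5.84162378e+01,  2.93753189e+01,  7.01554433e+00,
        1.02132460e-02, -4.06523191e-05]), 'tool_pos': array([0.17070715, 0.65258999, 0.22571694]), 'orientation': array([-1.79991752e+02, -8.71897848e-02, -1.04662921e+02]), 'force': array([ 0.34028683, -0.0207842 ,  0.45999286]), 'moment': array([-0.01628783, -0.03000553,  0.03866073]), 'opening': 0.08763486889965211} 0.0188
```

View pics/scene0.png

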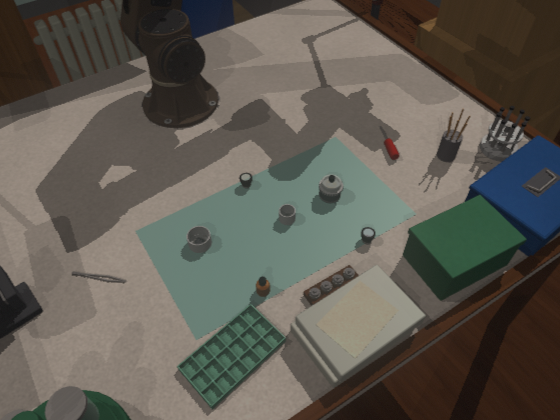

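View pics/top0.png

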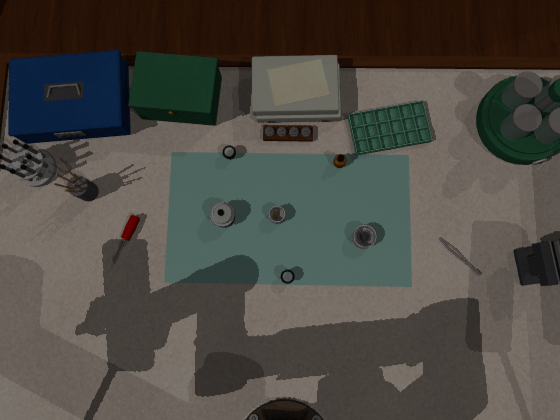

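The scene view shows the lid with cover at (331,186), the wide pot at (199,239) and the small pot at (287,214). In the top view they are at (222,214), (364,236) and (277,213). I'll zoom in next.

Run:
```python
import cv2,numpy as np
def crop(n,u,v,r=22,k=10):
    im=cv2.imread(f"pics/{n}0.png")[v-r:v+r,u-r:u+r]
    im=cv2.convertScaleAbs(im,alpha=1.5)
    return cv2.resize(im,None,fx=k*.8,fy=k*.8,interpolation=cv2.INTER_NEAREST)[:300*2]
a=np.hstack([crop("top",222,214,20,9),crop("top",364,236,20,9)])
b=np.hstack([crop("scene",331,186,20,9),crop("scene",199,239,20,9)])
cv2.imwrite("pics/crops.png",np.vstack([a,b]));print(a.shape)
```

```text
(288, 576, 3)
```

View pics/crops.png

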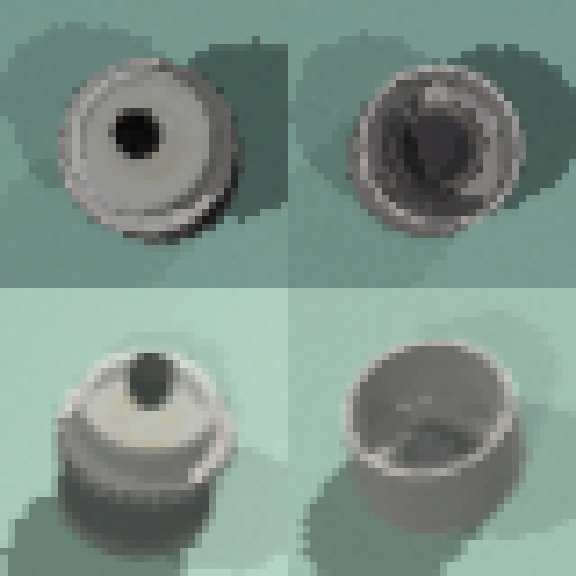

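```bash
cat > h.py <<'E'
import cv2,numpy as np,pickle
from scipy.optimize import least_squares
def load(tag): return {n:pickle.load(open(f"{n}{tag}.pkl","rb")) for n in("scene","top")}
def proj(s,X):
    X=np.atleast_2d(X);c=X@np.array(s["R"]).T+s["t"]
    return np.c_[s["fx"]*c[:,0]/c[:,2]+s["cx"],s["fy"]*c[:,1]/c[:,2]+s["cy"]]
def onplane(s,uv,z):
    d=np.array(s["R"]).T@[(uv[0]-s["cx"])/s["fx"],(uv[1]-s["cy"])/s["fy"],1];C=-np.array(s["R"]).T@s["t"]
    return C+d*(z-C[2])/d[2]
def tri(S,obs): # obs {name:uv}
    f=lambda X:np.concatenate([proj(S[n],X)[0]-obs[n] for n in obs])
    r=least_squares(f,[.6,0,.05]);return r.x,r.fun
def overlay(s,u,v,circs,k=12,r=20):
    im=cv2.convertScaleAbs(s["pixels"][v-r:v+r,u-r:u+r,::-1],alpha=1.5)
    im=cv2.resize(im,None,fx=k*.6,fy=k*.6,interpolation=cv2.INTER_NEAREST);k=k*.6
    t=np.linspace(0,2*np.pi,60)
    for (x,y,z,d),col in circs:
        p=proj(s,np.c_[x+d/2*np.cos(t),y+d/2*np.sin(t),0*t+z]);p=((p-[u-r,v-r]+.5)*k)
        cv2.polylines(im,[np.round(p).astype(int)],True,col,1)
    return im
E
python3 - <<'E'
from h import *
S=load("0")
print(tri(S,{"top":(220.4,212.0),"scene":(331.5,178.4)}))
print("pot",tri(S,{"top":(344+149/7.2-.5,216+146/7.2-.5),"scene":(179+145/7.2-.5,219+118/7.2-.5)}))
for n,uv in(("top",(220.4,212.0)),("scene",(331.5,178.4))):print(onplane(S[n],uv,.0655))
for n,uv in(("top",(344+149/7.2-.5,216+146/7.2-.5)),("scene",(179+145/7.2-.5,219+118/7.2-.5))):print("pot",onplane(S[n],uv,.034))
E
```

```text
(array([0.56111598, 0.16601876, 0.06334308]), array([-0.03795559, -0.0220452 , -0.04409806,  0.00897505]))
pot (array([ 0.5126352 , -0.18801   ,  0.03269852]), array([-0.236768  , -0.09585747, -0.24486753,  0.02479051]))
[0.56070071 0.16560626 0.0655    ]
[0.56263856 0.16483417 0.0655    ]
pot [ 0.51224364 -0.18841308  0.034     ]
pot [ 0.51382375 -0.18775402  0.034     ]
```

```bash
cat > ov.py <<'E'
from h import *
import sys
S=load("0");L=(.5612,.1655);P=(.5128,-.188)
Y=(0,255,255);R=(0,0,255);G=(0,255,0)
lc=[((*L,.041,.062),R),((*L,.056,.052),Y),((*L,.071,.016),G),((*L,0,.056),R)]
pc=[((*P,.034,.057),R),((*P,.034,.052),Y),((*P,0,.057),G)]
a=np.hstack([overlay(S["top"],222,214,lc),overlay(S["top"],364,236,pc)])
b=np.hstack([overlay(S["scene"],331,186,lc),overlay(S["scene"],199,239,pc)])
cv2.imwrite(sys.argv[1],np.vstack([a,b]))
E
python3 ov.py pics/ov1.png
```

```text
(no output)
```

View pics/ov1.png

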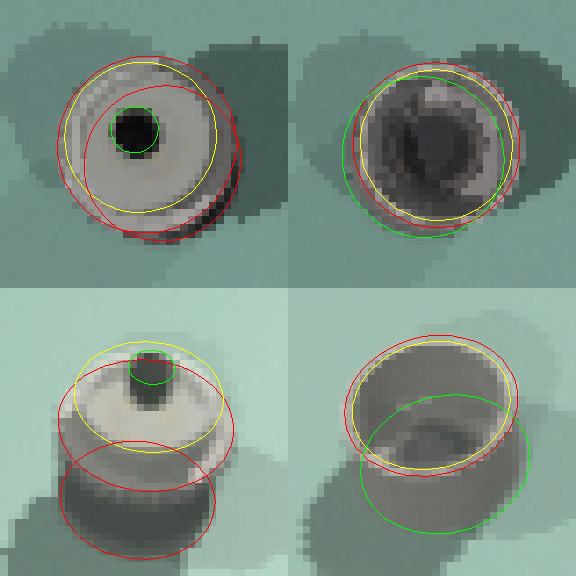

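```bash
cat > go.py <<'E'
import sys,numpy as np
from plant import sensors
from scipy.spatial.transform import Rotation as Ro
o=sensors.get_obs();x,y,z,yaw=map(float,sys.argv[1:5])
R=Ro.from_euler("xyz",o["orientation"],degrees=True);T=Ro.from_euler("xyz",[180,0,yaw],degrees=True)
d=np.array([x,y,z])-o["tool_pos"]
print("t",o["clock"],"pos",o["tool_pos"].round(4),o["orientation"].round(2),"F",o["force"].round(2),"op",round(o["opening"],4))
print(np.round(R.inv().apply(d)/.15,3).tolist(),np.round((R.inv()*T).as_rotvec(degrees=True)/60,3).tolist())
E
python3 go.py .30 .50 .2 -140;python3 go.py .561 .1655 .16 -180
```

```text
t 0.1 pos [0.1707 0.6526 0.2257] [-1.7999e+02 -9.0000e-02 -1.0466e+02] F [ 0.34 -0.02  0.46] op 0.0876
[0.766, -1.091, 0.173] [-0.001, -0.001, 0.589]
t 0.1 pos [0.1707 0.6526 0.2257] [-1.7999e+02 -9.0000e-02 -1.0466e+02] F [ 0.34 -0.02  0.46] op 0.0876
[2.482, -3.339, 0.442] [-0.001, -0.001, 1.256]
```

Request:
drive_tool([
  [0.15, -0.2, 0.03, 0, 0, 0.12],
  [0.35, -0.45, 0.06, 0, 0, 0.24],
  [0.55, -0.75, 0.1, 0, 0, 0.36],
  [0.74, -1.0, 0.13, 0, 0, 0.5],
  [0.74, -1.0, 0.13, 0, 0, 0.55],
  [0.74, -1.0, 0.13, 0, 0, 0.6],
], fingers=1)

```text
clock: 0.7
tool_pos: [0.2888, 0.5055, 0.2063]
orientation: [-179.9, -0.1, -140.9]
force: [-0.1, 0.8, -0.3]
opening: 0.0876
```

```bash
python3 go.py .561 .1655 .16 -180
```

```text
t 0.7 pos [0.2888 0.5055 0.2063] [-1.7993e+02 -9.0000e-02 -1.4093e+02] F [-0.07  0.77 -0.31] op 0.0876
[0.019, -2.903, 0.312] [-0.002, -0.001, 0.651]
```

Request:
drive_tool([
  [0, -0.2, 0.03, 0, 0, 0.1],
  [0, -0.5, 0.06, 0, 0, 0.2],
  [0, -0.8, 0.1, 0, 0, 0.35],
  [0.0, -1.0, 0.13, 0, 0, 0.5],
  [0.0, -1.0, 0.13, 0, 0, 0.6],
  [0.0, -1.0, 0.13, 0, 0, 0.65],
])

```text
clock: 1.3
tool_pos: [0.3839, 0.3877, 0.1866]
orientation: [-179.9, -0.1, 179.7]
force: [1.0, -0.1, 0.4]
opening: 0.0875
```

```bash
python3 go.py .561 .1655 .16 -180
```

```text
t 1.3 pos [0.3839 0.3877 0.1866] [-1.7985e+02 -5.0000e-02  1.7968e+02] F [ 0.99 -0.11  0.42] op 0.0875
[-1.189, -1.475, 0.18] [-0.002, -0.001, -0.005]
```

Request:
drive_tool([
  [-0.2, -0.25, 0, 0, 0, 0],
  [-0.4, -0.5, 0, 0, 0, 0],
  [-0.6, -0.75, 0, 0, 0, 0],
  [-0.8, -1.0, 0, 0, 0, 0],
  [-0.8, -1.0, 0, 0, 0, 0],
])

```text
clock: 1.8
tool_pos: [0.5051, 0.2329, 0.1863]
orientation: [-179.8, -0.1, 179.4]
force: [-0.5, 1.1, -0.9]
opening: 0.0874
```

```bash
python3 go.py .561 .1655 .13 -180
```

```text
t 1.8 pos [0.5051 0.2329 0.1863] [-1.7978e+02 -9.0000e-02  1.7941e+02] F [-0.48  1.08 -0.93] op 0.0874
[-0.378, -0.444, 0.377] [-0.004, -0.002, -0.01]
```

Request:
drive_tool([
  [-0.19, -0.22, 0.15, -0.004, -0.002, 0],
  [-0.378, -0.444, 0.3, -0.004, -0.002, -0.01],
  [-0.378, -0.444, 0.377, -0.004, -0.002, -0.01],
  [-0.378, -0.444, 0.377, -0.004, -0.002, -0.01],
  [-0.378, -0.444, 0.377, -0.004, -0.002, -0.01],
])

```text
clock: 2.3
tool_pos: [0.5607, 0.1659, 0.13]
orientation: [-180.0, -0.0, -180.0]
force: [0.1, -0.1, 1.4]
opening: 0.0879
```

```bash
python3 go.py .561 .1655 .018 -180
cat > snap.py <<'E'
import sys,pickle
from plant import vision
import cv2
t=sys.argv[1]
for n in("scene","top"):
    s=vision.snapshot(n);pickle.dump(s,open(f"{n}{t}.pkl","wb"));cv2.imwrite(f"pics/{n}{t}.png",s["pixels"][:,:,::-1])
E
python3 snap.py 1
cat > crop.py <<'E'
import sys,cv2,numpy as np
t=sys.argv[1];r=int(sys.argv[6])
o=[]
for n,i in(("top",2),("scene",4)):
    u,v=map(int,sys.argv[i:i+2]);im=cv2.imread(f"pics/{n}{t}.png")[v-r:v+r,u-r:u+r]
    o.append(cv2.resize(cv2.convertScaleAbs(im,alpha=1.5),(400,400),interpolation=cv2.INTER_NEAREST))
cv2.imwrite(f"pics/crop{t}.png",np.hstack(o))
E
python3 crop.py 1 222 214 331 186 40
```

```text
t 2.3 pos [0.5607 0.1659 0.13  ] [-179.99   -0.   -179.99] F [ 0.1  -0.06  1.41] op 0.0879
[-0.002, -0.003, 0.747] [-0.0, -0.0, 0.0]
```

View pics/crop1.png

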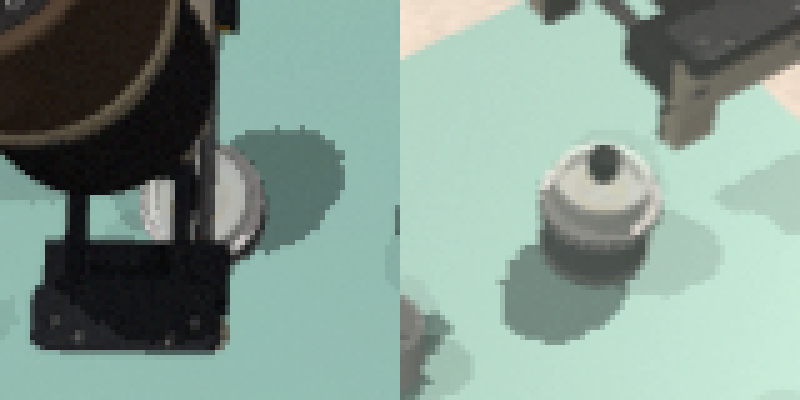

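Request:
drive_tool([
  [0, 0, 0.12, 0, 0, 0],
  [0, 0, 0.28, 0, 0, 0],
  [0, 0, 0.44, 0, 0, 0],
  [0, 0, 0.58, 0, 0, 0],
  [0, 0, 0.68, 0, 0, 0],
  [0, 0, 0.74, 0, 0, 0],
  [0, 0, 0.747, 0, 0, 0],
  [0, 0, 0.747, 0, 0, 0],
])

```text
clock: 3.2
tool_pos: [0.5615, 0.1676, 0.0198]
orientation: [179.9, 0.2, -179.9]
force: [-0.2, -0.2, 0.2]
opening: 0.0876
```

```bash
python3 go.py .561 .1655 .018 -180; 
python3 snap.py 2
python3 crop.py 2 222 214 331 186 40
```

```text
t 3.2 pos [0.5615 0.1676 0.0198] [ 1.7991e+02  1.6000e-01 -1.7985e+02] F [-0.18 -0.2   0.2 ] op 0.0876
[0.004, -0.014, 0.012] [0.001, 0.003, 0.002]
```

View pics/crop2.png

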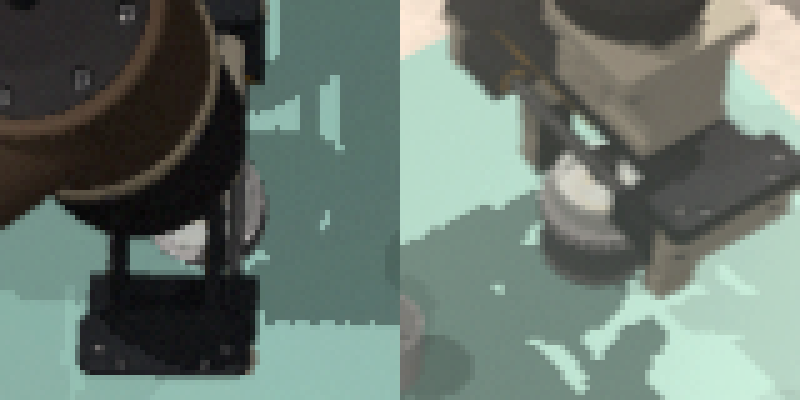

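Request:
drive_tool([
  [0.004, -0.014, 0.012, 0, 0.003, 0.002],
  [0.004, -0.014, 0.012, 0, 0.003, 0.002],
])

```text
clock: 3.5
tool_pos: [0.5615, 0.1654, 0.0188]
orientation: [179.9, 0.0, 180.0]
force: [-0.0, 0.6, 0.3]
opening: 0.0879
```

Request:
drive_tool([
  [0, 0, 0, 0, 0, 0],
  [0, 0, 0, 0, 0, 0],
  [0, 0, 0, 0, 0, 0],
  [0, 0, 0, 0, 0, 0],
  [0, 0, 0, 0, 0, 0],
  [0, 0, 0, 0, 0, 0],
], fingers=-1)

```text
clock: 4.1
tool_pos: [0.5613, 0.1653, 0.0188]
orientation: [179.9, 0.0, 180.0]
force: [-1.8, 1.2, 1.8]
opening: 0.0608
```

```bash
python3 go.py .561 .1655 .018 -180
```

```text
t 4.1 pos [0.5613 0.1653 0.0188] [1.7987e+02 3.0000e-02 1.7999e+02] F [-1.79  1.16  1.83] op 0.0608
[0.002, 0.001, 0.005] [0.002, 0.0, -0.0]
```

Request:
drive_tool([
  [0, 0, -0.01, 0, 0, 0],
  [0, 0, -0.03, 0, 0, 0],
  [0, 0, -0.07, 0, 0, 0],
  [0, 0, -0.13, 0, 0, 0],
  [0, 0, -0.2, 0, 0, 0],
  [0, 0, -0.27, 0, 0, 0],
  [0, 0, -0.32, 0, 0, 0],
  [0, 0, -0.35, 0, 0, 0],
])

```text
clock: 4.9
tool_pos: [0.5617, 0.1654, 0.0727]
orientation: [179.8, 0.1, 180.0]
force: [-0.4, 0.3, -1.9]
opening: 0.0611
```

```bash
python3 go.py .513 -.188 .075 -180; 
python3 snap.py 3
python3 crop.py 3 222 214 331 186 40
```

```text
t 4.9 pos [0.5617 0.1654 0.0727] [1.7981e+02 1.1000e-01 1.7999e+02] F [-0.43  0.31 -1.92] op 0.0611
[0.324, -2.356, -0.024] [0.003, 0.002, -0.0]
```

View pics/crop3.png

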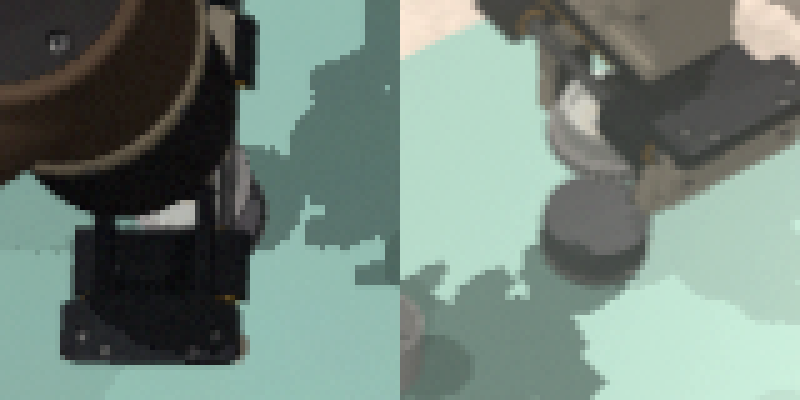

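Request:
drive_tool([
  [0.003, -0.02, -0.01, 0, 0, 0],
  [0.01, -0.07, -0.02, 0, 0, 0],
  [0.02, -0.15, -0.02, 0, 0, 0],
  [0.036, -0.26, -0.02, 0, 0, 0],
  [0.053, -0.39, -0.02, 0, 0, 0],
  [0.073, -0.53, -0.02, 0, 0, 0],
  [0.092, -0.67, -0.02, 0, 0, 0],
  [0.111, -0.81, -0.02, 0, 0, 0],
])

```text
clock: 5.8
tool_pos: [0.5442, 0.0416, 0.0747]
orientation: [179.8, 0.1, 179.9]
force: [-0.4, -0.3, -1.8]
opening: 0.061
```

Request:
drive_tool([
  [0.019, -0.14, 0, 0, 0, 0],
  [0.038, -0.28, 0, 0, 0, 0],
  [0.058, -0.42, 0, 0, 0, 0],
  [0.077, -0.56, 0, 0, 0, 0],
  [0.096, -0.7, 0, 0, 0, 0],
  [0.113, -0.82, 0, 0, 0, 0],
  [0.127, -0.92, 0, 0, 0, 0],
  [0.136, -0.99, 0, 0, 0, 0],
])

```text
clock: 6.6
tool_pos: [0.5229, -0.1087, 0.0743]
orientation: [179.8, 0.1, 179.9]
force: [0.4, -0.2, -2.5]
opening: 0.061
```

```bash
python3 go.py .513 -.188 .075 -180
```

```text
t 6.6 pos [ 0.5229 -0.1087  0.0743] [1.7983e+02 7.0000e-02 1.7987e+02] F [ 0.43 -0.23 -2.51] op 0.061
[0.065, -0.529, -0.007] [0.003, 0.001, -0.002]
```

Request:
drive_tool([
  [0.006, -0.05, 0, 0, 0, 0],
  [0.016, -0.13, 0, 0.003, 0, 0],
  [0.03, -0.24, 0, 0.003, 0, 0],
  [0.043, -0.35, 0, 0.003, 0, 0],
  [0.054, -0.44, 0, 0.003, 0, 0],
  [0.062, -0.5, 0, 0.003, 0, -0.002],
  [0.065, -0.529, 0, 0.003, 0.001, -0.002],
  [0.065, -0.529, 0, 0.003, 0.001, -0.002],
])

```text
clock: 7.4
tool_pos: [0.5129, -0.1884, 0.0739]
orientation: [-180.0, -0.0, 180.0]
force: [0.0, -0.6, -2.3]
opening: 0.0612
```

```bash
python3 go.py .513 -.188 .045 -180; 
python3 snap.py 4
python3 crop.py 4 364 230 199 230 40
```

```text
t 7.4 pos [ 0.5129 -0.1884  0.0739] [-179.99   -0.    179.95] F [ 0.05 -0.62 -2.3 ] op 0.0612
[-0.001, 0.003, 0.193] [-0.0, -0.0, -0.001]
```

View pics/crop4.png

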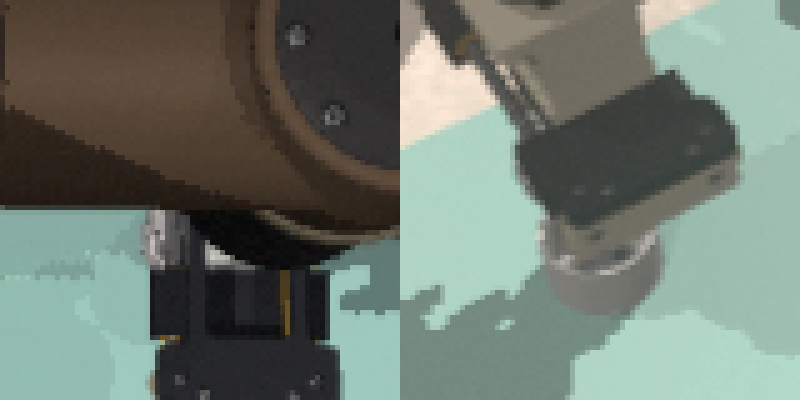

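```bash
cat > sil.py <<'E'
from h import *
from scipy.optimize import minimize
S=load("0")
t=np.linspace(0,2*np.pi,72)
LID=[(.056,0,.026),(.048,.026,.032),(.062,.032,.041),(.052,.041,.056),(.016,.06,.071)]
POT=[(.057,0,.034)]
K=8
def mask(s,xy,parts,u,v,r):
    m=np.zeros((2*r*K,2*r*K),np.uint8)
    for d,z0,z1 in parts:
        P=np.vstack([np.c_[xy[0]+d/2*np.cos(t),xy[1]+d/2*np.sin(t),0*t+z] for z in(z0,z1)])
        p=((proj(s,P)-[u-r,v-r]+.5)*K).astype(np.float32)
        cv2.fillConvexPoly(m,np.round(cv2.convexHull(p)).astype(np.int32),255)
    return cv2.resize(m,(2*r,2*r),interpolation=cv2.INTER_AREA)/255.
def sat(s,u,v,r):
    c=s["pixels"][v-r:v+r,u-r:u+r].astype(float)
    g=(c[...,1]-c[...,0])/(c.sum(2)+10)   # greenness
    return g
for nm,parts,x0,px in(("lid",LID,(.5612,.1655),{"top":(222,214),"scene":(331,186)}),("pot",POT,(.5128,-.188),{"top":(364,236),"scene":(199,239)})):
    for n in("top","scene"):
        u,v=px[n];r=20;g=sat(S[n],u,v,r)
        bg=np.median(g[mask(S[n],x0,parts,u,v,r)==0]);fgv=np.median(g[mask(S[n],x0,parts,u,v,r)>.99])
        f=np.clip((bg-g)/(bg-fgv),0,1)
        cost=lambda x:np.abs(mask(S[n],x,parts,u,v,r)-f).sum()
        b=min(((cost((x0[0]+i*5e-4,x0[1]+j*5e-4)),i,j) for i in range(-10,11) for j in range(-10,11)))
        q=minimize(cost,(x0[0]+b[1]*5e-4,x0[1]+b[2]*5e-4),method="Nelder-Mead",options=dict(initial_simplex=np.array([[0,0],[1e-3,0],[0,1e-3]])+[x0[0]+b[1]*5e-4,x0[1]+b[2]*5e-4]))
        print(nm,n,bg.round(3),fgv.round(3),q.x.round(4),round(q.fun,1),round(cost(x0),1))
E
python3 sil.py
```

```text
lid top 0.081 0.0 [0.5608 0.1658] 33.7 38.7
lid scene 0.056 0.006 [0.5607 0.166 ] 125.7 127.6
pot top 0.08 -0.009 [ 0.5129 -0.1896] 35.9 54.5
pot scene 0.061 0.004 [ 0.5118 -0.189 ] 48.8 70.0
```

Request:
drive_tool([
  [0, 0.003, 0.02, 0, 0, 0],
  [0, 0.006, 0.06, 0, 0, 0],
  [0, 0.01, 0.12, 0, 0, 0],
  [0, 0.01, 0.18, 0, 0, 0],
  [0, 0.01, 0.23, 0, 0, 0],
  [0, 0.01, 0.265, 0, 0, 0],
  [0, 0.01, 0.28, 0, 0, 0],
  [0, 0.01, 0.285, 0, 0, 0],
])

```text
clock: 8.3
tool_pos: [0.5129, -0.1864, 0.0309]
orientation: [-180.0, -0.0, 180.0]
force: [0.3, -0.4, -2.7]
opening: 0.0609
```

```bash
python3 go.py .513 -.1898 .031 -180; 
python3 snap.py 5
python3 crop.py 5 364 230 199 230 30
```

```text
t 8.3 pos [ 0.5129 -0.1864  0.0309] [-1.7999e+02 -2.0000e-02  1.7999e+02] F [ 0.27 -0.39 -2.71] op 0.0609
[-0.0, -0.023, -0.001] [-0.0, -0.0, -0.0]
```

View pics/crop5.png

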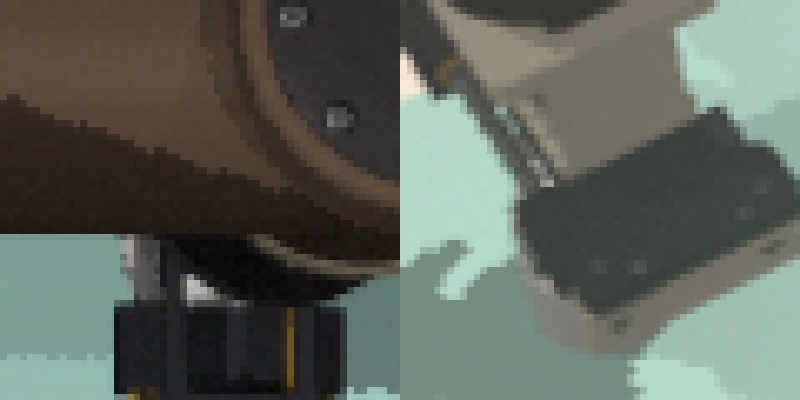

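Request:
drive_tool([
  [0, -0.012, 0, 0, 0, 0],
  [0, -0.023, 0, 0, 0, 0],
  [0, -0.023, 0, 0, 0, 0],
])

```text
clock: 8.7
tool_pos: [0.5133, -0.1901, 0.0316]
orientation: [-180.0, 0.0, 180.0]
force: [-0.1, -0.5, -2.8]
opening: 0.0609
```

```bash
python3 go.py .513 -.1898 .025 -180; 
python3 snap.py 6
python3 - <<'E'
from h import *
S=load("6");o=[]
for y in(-.1882,-.1892,-.1902):
    L=(.513,y);lc=[((*L,.0531,.062),(0,0,255)),((*L,.0441,.062),(0,255,255))]
    o.append(overlay(S["top"],364,240,lc,k=10))
P=(.5125,-.1893)
pc=[((*P,.034,.057),(0,255,0)),((*P,0,.057),(0,255,0)),((.513,-.1892,.0531,.062),(0,0,255))]
o.append(overlay(S["scene"],199,239,pc,k=10))
cv2.imwrite("pics/ov6.png",np.vstack([np.hstack(o[:2]),np.hstack(o[2:])]))
E
```

```text
t 8.7 pos [ 0.5133 -0.1901  0.0316] [-1.7999e+02  5.0000e-02  1.7998e+02] F [-0.11 -0.53 -2.78] op 0.0609
[0.002, 0.002, 0.044] [-0.0, 0.001, -0.0]
```

View pics/ov6.png

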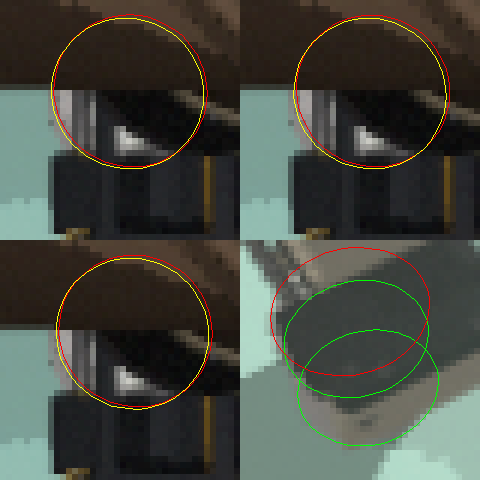

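Request:
drive_tool([
  [0, -0.002, 0.01, 0, 0, 0],
  [0, -0.003, 0.022, 0, 0, 0],
  [0, -0.003, 0.035, 0, 0, 0],
  [0, -0.003, 0.044, 0, 0, 0],
  [0, -0.003, 0.044, 0, 0, 0],
])

```text
clock: 9.3
tool_pos: [0.513, -0.1903, 0.0245]
orientation: [-180.0, 0.0, 180.0]
force: [0.6, 0.3, -2.1]
opening: 0.0606
```

```bash
python3 go.py .513 -.1903 .022 -180
```

```text
t 9.3 pos [ 0.513  -0.1903  0.0245] [-180.      0.    179.97] F [ 0.6   0.29 -2.13] op 0.0606
[0.0, 0.0, 0.017] [-0.0, 0.0, -0.0]
```

Request:
drive_tool([
  [0, 0, 0.006, 0, 0, 0],
  [0, 0, 0.012, 0, 0, 0],
  [0, 0, 0.017, 0, 0, 0],
  [0, 0, 0.02, 0, 0, 0],
  [0, 0, 0.02, 0, 0, 0],
])

```text
clock: 9.8
tool_pos: [0.5127, -0.1903, 0.0214]
orientation: [180.0, -0.0, 180.0]
force: [-0.9, -0.7, -1.6]
opening: 0.0609
```

```bash
python3 go.py .513 -.1903 .0208 -180
```

```text
t 9.8 pos [ 0.5127 -0.1903  0.0214] [ 1.8000e+02 -3.0000e-02  1.7997e+02] F [-0.93 -0.72 -1.63] op 0.0609
[-0.002, 0.0, 0.004] [0.0, -0.0, -0.0]
```

Request:
drive_tool([
  [0, 0, 0.004, 0, 0, 0],
  [0, 0, 0.007, 0, 0, 0],
  [0, 0, 0.007, 0, 0, 0],
])

```text
clock: 10.1
tool_pos: [0.5127, -0.1903, 0.0208]
orientation: [-180.0, -0.0, 180.0]
force: [-3.2, 1.5, 4.2]
opening: 0.0611
```

```bash
python3 go.py .513 -.1903 .0208 -180
```

```text
t 10.1 pos [ 0.5127 -0.1903  0.0208] [-1.8000e+02 -2.0000e-02  1.7998e+02] F [-3.19  1.47  4.17] op 0.0611
[-0.002, 0.0, -0.0] [-0.0, -0.0, -0.0]
```

Request:
drive_tool([
  [0, 0, 0, 0, 0, 0],
  [0, 0, 0, 0, 0, 0],
  [0, 0, 0, 0, 0, 0],
  [0, 0, 0, 0, 0, 0],
  [0, 0, 0, 0, 0, 0],
], fingers=1)

```text
clock: 10.6
tool_pos: [0.5128, -0.1903, 0.0207]
orientation: [-180.0, -0.0, 180.0]
force: [-0.2, -0.8, -0.2]
opening: 0.0873
```

```bash
python3 go.py .513 -.1903 .12 -180
```

```text
t 10.6 pos [ 0.5128 -0.1903  0.0207] [-1.7999e+02 -2.0000e-02  1.7998e+02] F [-0.2  -0.81 -0.19] op 0.0873
[-0.001, 0.0, -0.662] [-0.0, -0.0, -0.0]
```

Next I raise the gripper and back off to the side so both cameras can see the lid.

Request:
drive_tool([
  [0, 0, -0.1, 0, 0, 0],
  [0, 0, -0.3, 0, 0, 0],
  [0, 0, -0.5, 0, 0, 0],
  [0, 0, -0.7, 0, 0, 0],
  [0, 0.2, -0.8, 0, 0, 0],
  [0, 0.5, -0.8, 0, 0, 0],
  [0, 0.8, -0.8, 0, 0, 0],
  [0, 1.0, -0.8, 0, 0, 0],
])

```text
clock: 11.4
tool_pos: [0.5128, -0.0382, 0.1411]
orientation: [180.0, 0.0, -180.0]
force: [0.7, -0.6, 0.2]
opening: 0.0878
```

```bash
python3 go.py .513 -.1903 .12 -180; python3 snap.py 7;python3 crop.py 7 364 230 199 230 30
```

```text
t 11.4 pos [ 0.5128 -0.0382  0.1411] [ 1.7998e+02  4.0000e-02 -1.7999e+02] F [ 0.67 -0.64  0.2 ] op 0.0878
[-0.001, -1.014, 0.141] [0.0, 0.001, 0.0]
```

View pics/crop7.png

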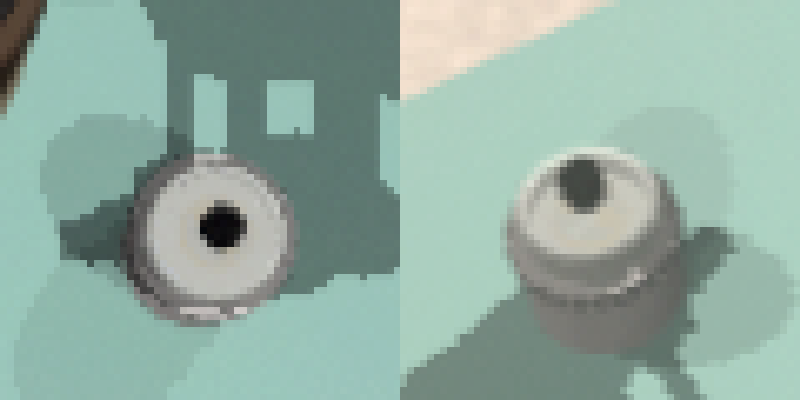

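The lid sits level on the pot. The cover is on, with its knob at top (366.9,233.5) and scene (195.8,227.3).

```bash
python3 - <<'E'
from h import *
S=load("7");ob={"top":(366.9,233.5),"scene":(195.8,227.3)}
print(tri(S,ob))
for n in ob: print(n,onplane(S[n],ob[n],.0685))
L=(.5128,-.190);o=[]
c=[((*L,.043,.062),(0,0,255)),((*L,.058,.052),(0,255,255)),((*L,.073,.016),(0,255,0)),((*L,.062,.016),(0,255,0)),((*L,.0,.057),(255,0,255))]
o=[overlay(S["top"],364,236,c,k=16),overlay(S["scene"],199,236,c,k=16)]
cv2.imwrite("pics/ov7.png",np.hstack(o))
E
python3 go.py .513 -.19 .1 -180
```

```text
(array([ 0.51389962, -0.19032295,  0.06634347]), array([-0.07524144, -0.03029584, -0.07793989,  0.00778522]))
top [ 0.51354924 -0.19019497  0.0685    ]
scene [ 0.51558172 -0.19061362  0.0685    ]
t 11.5 pos [ 0.5132 -0.0375  0.1411] [ 1.7998e+02  4.0000e-02 -1.7982e+02] F [-0.43 -0.52  0.23] op 0.0878
[0.005, -1.017, 0.274] [0.0, 0.001, 0.003]
```

View pics/ov7.png

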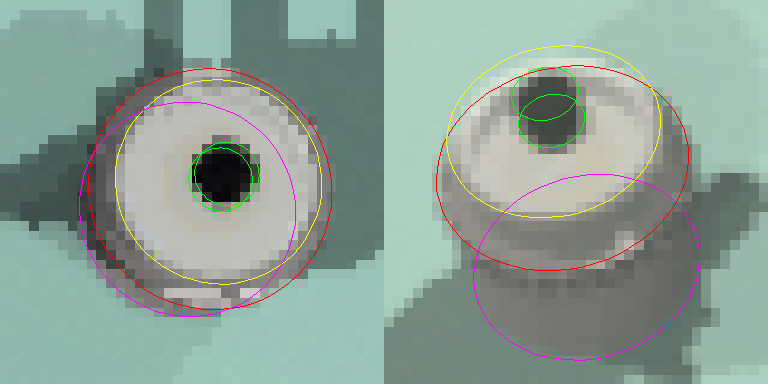

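Request:
drive_tool([
  [0, -0.12, 0, 0, 0, 0],
  [0, -0.35, 0, 0, 0, 0],
  [0, -0.6, 0, 0, 0, 0],
  [0, -0.82, 0, 0, 0, 0.003],
  [-0.004, -0.95, 0, 0, 0, 0.003],
  [-0.004, -1.0, 0, 0, 0, 0.003],
  [-0.004, -1.0, 0, 0, 0, 0.003],
], fingers=-0.2)

```text
clock: 12.2
tool_pos: [0.5139, -0.1885, 0.1407]
orientation: [180.0, 0.0, 179.9]
force: [-0.4, -0.1, 0.6]
opening: 0.0383
```

```bash
python3 go.py .514 -.1905 .075 -180
```

```text
t 12.2 pos [ 0.5139 -0.1885  0.1407] [1.7998e+02 2.0000e-02 1.7988e+02] F [-0.39 -0.15  0.62] op 0.0383
[-0.001, -0.014, 0.438] [0.0, 0.0, -0.002]
```

Request:
drive_tool([
  [0, -0.014, 0.1, 0, 0, -0.002],
  [0, -0.014, 0.25, 0, 0, -0.002],
  [0, -0.014, 0.36, 0, 0, -0.002],
  [0, -0.014, 0.43, 0, 0, -0.002],
  [0, -0.014, 0.438, 0, 0, -0.002],
  [0, -0.014, 0.438, 0, 0, -0.002],
])

```text
clock: 12.8
tool_pos: [0.5142, -0.1902, 0.0753]
orientation: [180.0, 0.0, -180.0]
force: [-0.5, 0.0, -0.2]
opening: 0.0353
```

```bash
python3 go.py .514 -.1905 .0612 -180;python3 snap.py 8;python3 crop.py 8 364 230 199 230 30
```

```text
t 12.8 pos [ 0.5142 -0.1902  0.0753] [ 1.7999e+02  2.0000e-02 -1.7995e+02] F [-0.46  0.01 -0.25] op 0.0353
[0.002, -0.002, 0.094] [0.0, 0.0, 0.001]
```

View pics/crop8.png

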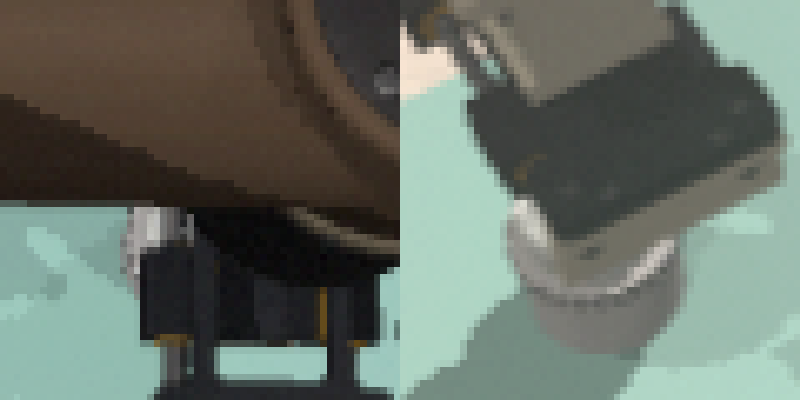

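Request:
drive_tool([
  [0, 0, 0.03, 0, 0, 0],
  [0, 0, 0.06, 0, 0, 0],
  [0, 0, 0.085, 0, 0, 0],
  [0, 0, 0.094, 0, 0, 0],
  [0, 0, 0.094, 0, 0, 0],
])

```text
clock: 13.4
tool_pos: [0.5144, -0.1904, 0.0615]
orientation: [180.0, 0.1, -180.0]
force: [-0.6, 0.7, -0.2]
opening: 0.0352
```

```bash
python3 go.py .514 -.1905 .0612 -180
```

```text
t 13.4 pos [ 0.5144 -0.1904  0.0615] [ 1.7999e+02  6.0000e-02 -1.7997e+02] F [-0.58  0.72 -0.19] op 0.0352
[0.003, -0.0, 0.002] [0.0, 0.001, 0.0]
```

No contact so far. I'll close on the knob.

Request:
drive_tool([
  [0, 0, 0, 0, 0, 0],
  [0, 0, 0, 0, 0, 0],
  [0, 0, 0, 0, 0, 0],
  [0, 0, 0, 0, 0, 0],
  [0, 0, 0, 0, 0, 0],
  [0, 0, 0, 0, 0, 0],
], fingers=-1)

```text
clock: 14.0
tool_pos: [0.5141, -0.1905, 0.0615]
orientation: [180.0, 0.0, -180.0]
force: [-1.5, 0.9, 2.1]
opening: 0.0143
```

```bash
python3 go.py .514 -.1905 .0612 -180
```

```text
t 14.0 pos [ 0.5141 -0.1905  0.0615] [ 1.7999e+02  4.0000e-02 -1.7998e+02] F [-1.52  0.9   2.06] op 0.0143
[0.001, -0.0, 0.002] [0.0, 0.001, 0.0]
```

Request:
drive_tool([
  [0, 0, -0.01, 0, 0, 0],
  [0, 0, -0.03, 0, 0, 0],
  [0, 0, -0.06, 0, 0, 0],
  [0, 0, -0.1, 0, 0, 0],
  [0, 0, -0.15, 0, 0, 0],
  [0, 0, -0.2, 0, 0, 0],
  [0, 0, -0.25, 0, 0, 0],
  [0, 0, -0.3, 0, 0, 0],
])

```text
clock: 14.8
tool_pos: [0.5142, -0.1905, 0.1074]
orientation: [180.0, 0.1, -180.0]
force: [-0.7, -0.2, -0.9]
opening: 0.0149
```

Request:
drive_tool([
  [0, 0, -0.05, 0, 0, 0],
  [0, 0, -0.1, 0, 0, 0],
  [0, 0, -0.14, 0, 0, 0],
  [0, 0, -0.16, 0, 0, 0],
  [0, 0, -0.16, 0, 0, 0],
  [0, 0, -0.16, 0, 0, 0],
])

```text
clock: 15.4
tool_pos: [0.514, -0.1904, 0.1311]
orientation: [180.0, 0.0, -180.0]
force: [-0.4, -1.0, -0.7]
opening: 0.0145
```

```bash
python3 go.py .514 -.1905 .0612 -180;python3 snap.py 9;python3 crop.py 9 364 230 199 230 40
```

```text
t 15.4 pos [ 0.514  -0.1904  0.1311] [ 1.7998e+02  4.0000e-02 -1.7998e+02] F [-0.42 -1.03 -0.72] op 0.0145
[0.001, -0.001, 0.466] [0.0, 0.001, 0.0]
```

View pics/crop9.png

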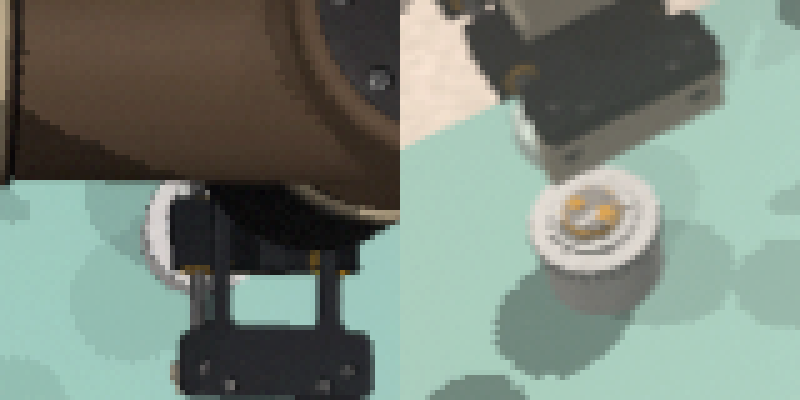

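Run:
```python
from h import *
S=load("9");s=S["scene"];L=(.5135,-.1903)
c=[((*L,.043,.062),(0,0,255)),((*L,.046,.041),(0,255,255)),((*L,.0515,.027),(0,255,0)),((.514,-.1905,.1131,.052),(255,0,0)),((.514,-.1905,.1281,.052),(255,0,0))]
cv2.imwrite("pics/ov9.png",overlay(s,199,226,c,k=20,r=28))
```

View pics/ov9.png

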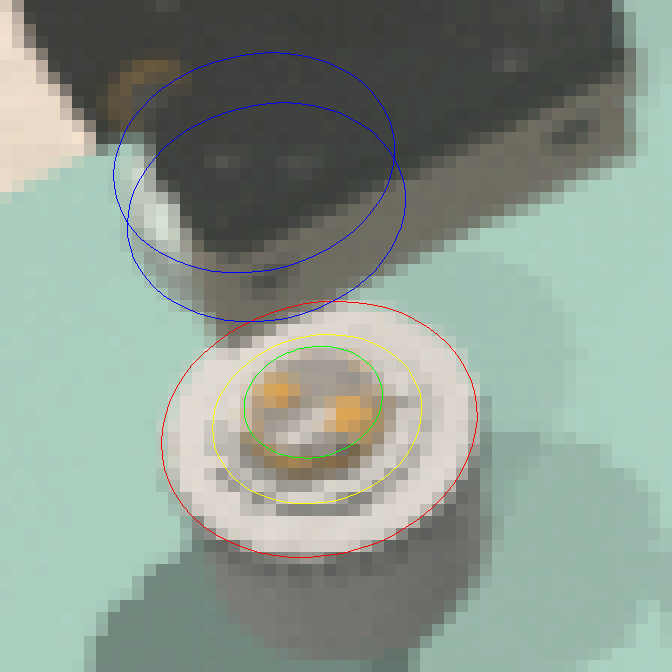

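The movement is centred on the lid, the lid is seated, and the cover shows where it should be in the gripper. I'm handing in.

```bash
python3 -c "
from plant import ticket,sensors
o=sensors.get_obs();print(abs(o['qvel']).max(),o['opening'],o['tool_pos']);print(ticket.close_job())"
```

```text
0.06986923299258248 0.014924932551799058 [ 0.51395239 -0.19043645  0.13096386]
the job is handed in; nothing more can be done
None
```

The tray lid, with the movement and cover on it, is now seated on the wider pot. I let go of it, then raised the cover by its knob. I handed in at about 15.5 s with the cover held still; the hand-in gave no verdict.

**Lid on the pot:**
- The lid met the rim at the expected height (TCP z 20.8 mm), with about 6 N of contact just before I let go.
- The pictures afterwards show it level and fully home, and it stayed seated when the cover came up.

**Movement:** it lies within a pixel or two of the lid's centre, about 2–3 mm.

**Cover:** the gripper had risen about 70 mm with the knob still held, and the arm was nearly at rest (joint speeds below 0.1 deg/s). The gripper hides most of the cover, so I judged it level only from its visible edge matching the expected position.

**Checks that disagreed or were limited:**
- The two cameras differed by 1–2 mm in x, which is within their stated calibration.
- The finger opening read 1–2 mm under the nominal widths of both the lid and the knob.
- During the approach I stepped about 2 mm the wrong way in y, and corrected it before the lid entered the pot.
- I made no separate measurement of the other things on the bench. The fingers came down only at the lid and the pot.

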